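# Put the handheld microphone on charge

### The job

Take the handheld microphone out of its foam-lined case and put it on charge in the free well of the charger, next to the one already docked. A sprung contact sticks out just inside the mouth, so it will not go straight down: lean the microphone and tip its foot in edge first to press the contact back, then straighten it up and ease it down, without dropping it, until it stands on the bottom and the contact snaps into its brass ring; then let go. Leave the docked microphone, the glasses case and the solder reel where they are.

Things in the scene. Friction and masses are not known exactly. Their poses are not given: they have to be found in the camera images.
- mic: round handheld microphone, 190 mm long, about 0.3 kg. Origin: centre of its flat foot; z runs along it from foot to head. Handle 34 mm across from the foot to 122 mm (foot's rim chamfered by 1 mm) with a sunk brass contact ring 28.4 mm across from 58 to 71 mm. Hexagonal ring 122 to 134 mm, 48 mm across flats, 55 mm over corners. Hard grille head 134 to 190 mm
- mic_head (a point): point on the microphone's axis 157 mm from the foot, axes as mic: middle of the head's cylindrical band (145 to 169 mm from the foot, 47 mm across); above the band a flattened dome. Laid on the table the microphone rests on a flat of the ring and the foot's rim: its axis slopes up to the head by 3 degrees, this point 26 mm above the table, and it does not roll away
- mic_case: open aluminium case, fixed, 150 mm (its x) by 240 mm (its y), 64 mm high, filled with firm foam up to 60 mm; the lid is folded back flat on the table at its +x side (150 by 240 mm, 24 mm high). Origin: centre of the underside, z up. The microphone lies level in a fitted trough along y at x = 0, axis 37 mm above the table, foot near y = -95 mm, head to +y, and comes out straight up
- finger_space (a point): point on the lying microphone's axis (62 mm from its foot) in the middle of the case's finger space, axes as mic_case: an opening 48 mm long (y) and 142 mm wide (x), floor 12 mm above the table, the only place with room for fingers (elsewhere the foam stands 2.5 mm beside handle and head). This part of the handle ends up inside the charger, so the microphone must be retaken by the head
- charger: dark two-well charger, fixed block 105 mm (its x) by 215 mm (its y), 85 mm high. Origin: centre of the underside, z up. Two upright round wells at x = 0, y = +55 mm (free) and y = -55 mm (the other microphone stands in it), each 35.5 mm wide, 70 mm deep, flat floor 15 mm above the table. Sprung contact: see contact. The table between charger and case is clear
- well_mouth (a point): centre of the mouth of the free well, in the plane of the charger's top face, 85 mm above the table; axes as the charger's, the well runs straight down
- contact (a joint): sprung brass contact in the free well, on the charger's +x side: a square-nosed shoe 10 mm wide, 2 to 9 mm below the mouth. At 0 (m) its nose sticks out 5 mm from the wall (12.7 mm from the axis). It slides straight back into the wall (value grows, 0.5 to 2.5 N, stop at 7 mm), not down; about 4.3 mm beside the plain handle, 1.5 mm when snapped into the brass ring of a microphone fully home
- mic2: second microphone, same as the first, standing loose in the other well; origin at its foot, z up. To be left alone
- glasses_case: black glasses case, 60 by 160 by 40 mm (x, y, z), loose on the table; origin at its underside. To be left alone
- solder_reel: reel of solder standing on its flange, 62 mm across, 45 mm high, loose on the table; origin at its underside. To be left alone

How it is judged:
By the outcome, as a careful person would: the job done as asked, in the order asked, and still so for the second after the job is handed in, with the robot touching nothing.
It also fails if it takes over 72 s, if anything falls off the work surface, if the arm or the gripper's body presses on something with over 40 N, if the wrist force passes 120 N, or if a joint passes its speed limit or range.

### The arm

A 6-joint arm with a two-finger parallel gripper is mounted at the origin on the work surface. World frame = base frame: x ahead of the robot, y to its left, z up, the work surface at z = 0. Lengths are in m, angles in rad, forces in N, time in s.
With the tool pointing down it reaches from about 0.35 to 0.8 m from the base axis. Payload 7.3 kg.
Tool frame: the origin (TCP) lies between the finger pads; the fingertips stand 25 mm ahead of it and the grasp point (between the pads) lies 6 mm ahead of it (r.tip_extent is the distance from the TCP to the fingertips, in m); z points along the fingers, y is the direction in which the jaws open and shut (so a half turn about z gives the same grasp; the last joint's range is limited). The gripper opens to 85 mm and grips with 20 to 120 N. Pads are 22 mm wide; open, the fingers measure 114 mm over their backs; the gripper's body (76 mm by 85 mm) begins 54 mm behind the grasp point. The pads swing forward as they close: fully open they stand 13 mm farther back than shut.
Start: joints at [1.168, 0.342, 1.524, -0, 1.275, -0.146], TCP at [0.133, 0.508, 0.256] pointing down, gripper open.
Joint ranges: [-2.53, 2.53], [-0.77, 2.02], [0.04, 2.7], [-1, 4.14], [0.28, 2.66], [-3.11, 3.11]. Speed limits (rad/s): [2.57, 2.57, 3.14, 3.14, 3.14, 3.14].

### API

Orientations are given as a unit quaternion [x, y, z, w].
In Python, from workcell import r, command_gripper, optics gives the robot as it stands. The module is installed in compiled form; this text tells all that it offers. Calls block until the motion is done:
- r.reach(position, orientation): joint-space move of the TCP to a pose.
- r.move_straight(position, orientation=None, speed=0.15, max_force=None): straight line of the TCP; orientation=None keeps the orientation; speed is the mean speed in m/s. With max_force (N) it stops when the force on the tool has changed by that much, and returns True; else False.
- r.movej(angles): joint-space move.
- command_gripper(opening, force=None): finger opening in m; force is the grip in N (None keeps the last); returns when the fingers have stopped.
- r.hold(seconds).
- r.solve_ik(position, orientation): joint angles nearest the present ones, or None.
- r.read_state(): the state.
- optics.get_image(name): name is "side" or "top"; returns (picture, depth): 420x560x3 uint8, red, green, blue; 420x560 float32, m along the optical axis (not along the pixel's ray), 0 where there is no reading.
- optics.camera_model(name): a dict with "K" (3x3 intrinsics, pixels), "R" (3x3) and "t" (3): a world point X has camera coordinates R X + t. Camera axes: x right, y down, z forward; pixel columns grow to the right and rows downward; lengths in m; the calibration is good to about 2 mm. A picture is of the moment at which its call begins. camera_model takes no time and is no camera call.
A pose or a line that the arm cannot do raises r.PlanningError and nothing moves.
- r.finish_job(): hands the job in, once; it reports no verdict.
The state is a dict: "time_s": time; "joint_positions": joint angles; "dq": joint speeds; "tau": joint torques, N m; "eef_pos": TCP position; "eef_rot": TCP orientation; "contact_force": force on the tool from outside, world axes, zero at the start; "torque": the same for the moment, N m; "grip_width": finger opening in m.
Only numpy, scipy, OpenCV 4.12 (cv2) and the standard library are available. Lean on these libraries where they do the work, as an engineer would, in place of code of your own. Each camera call takes 0.05 s, during which the arm holds its last target. There are 200 camera calls.

## Working session

There is one attempt and no reset: what is moved stays moved. The work goes in short steps, each a Python script; the robot and the scene stay as the last script left them, time stands still between calls to the robot, and variables do not carry over. Pictures are saved under pics/ and viewed, about 8 in all and at most 12, crops included, and the job is handed in when it is done.

```bash
mkdir -p pics; cat > h.py <<'E'
import numpy as np, cv2
from workcell import r, command_gripper, optics
def snap(name,fn=None):
    p,d=optics.get_image(name)
    if fn: cv2.imwrite('pics/'+fn,cv2.cvtColor(p,cv2.COLOR_RGB2BGR))
    return p,d
def cloud(name,d):
    c=optics.camera_model(name);K,R,t=[np.array(c[k]) for k in('K','R','t')]
    v,u=np.mgrid[:d.shape[0],:d.shape[1]]
    P=np.stack([(u-K[0,2])/K[0,0]*d,(v-K[1,2])/K[1,1]*d,d],-1)
    return (P-t)@R
E
python3 - <<'E'
from h import *
for n in('top','side'):
    p,d=snap(n,n+'0.png'); np.savez(n+'0.npz',p=p,d=d)
    c=optics.camera_model(n); print(n,np.round(c['K'],1).tolist(),np.round(c['R'],3).tolist(),np.round(c['t'],3))
    print((-np.array(c['R']).T@c['t']).round(3))
s=r.read_state();print(s['time_s'],s['eef_rot'],s['grip_width'],r.tip_extent)
E
```

```text
top [[535.9, 0.0, 276.7], [0.0, 535.9, 208.2], [0.0, 0.0, 1.0]] [[-0.017, -1.0, 0.008], [-0.993, 0.016, -0.119], [0.119, -0.01, -0.993]] [-0.019  0.503  1.329]
[ 0.341 -0.014  1.379]
side [[440.0, 0.0, 279.9], [0.0, 440.0, 211.1], [0.0, 0.0, 1.0]] [[0.768, -0.64, -0.003], [-0.366, -0.436, -0.822], [0.525, 0.632, -0.569]] [-0.406  0.275  0.941]
[-0.082 -0.735  0.761]
0.1 [ 1.28053407e-01  9.91767014e-01 -6.86930957e-04 -2.08544641e-04] 0.08534734122915576 0.025
```

View pics/top0.png

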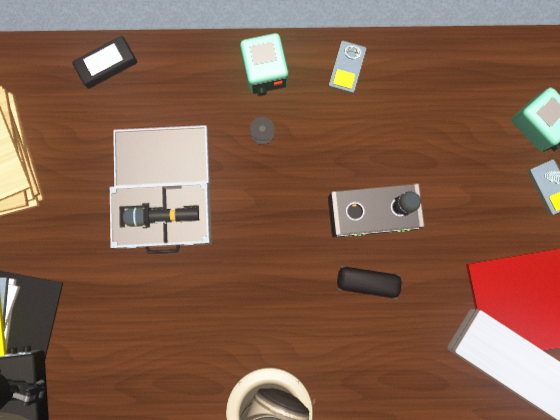

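View pics/side0.png

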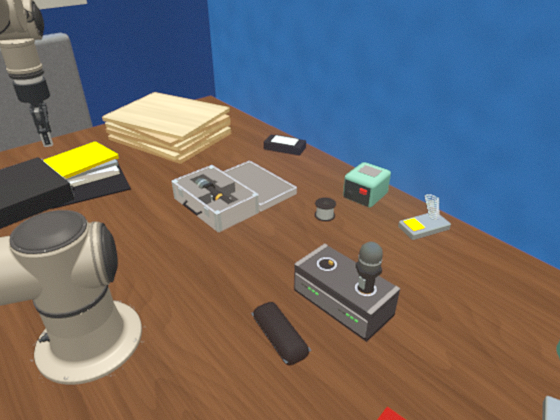

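The top view shows the case at about (160,215), with the mic's head to the left (+y) and its foot near (198,214). The charger is at (378,210), with the free well at (355,211), the contact on its upper (+x) side, and mic2 at (407,203). In the side view both are clear, and the contact shows at (330,264).

```bash
python3 - <<'E'
from h import *
Z={n:np.load(n+'0.npz') for n in('top','side')}
def inter(n,uv,z):
    c=optics.camera_model(n);K,R,t=[np.array(c[k]) for k in('K','R','t')]
    o=-R.T@t; w=R.T@np.linalg.inv(K)@np.array([uv[0],uv[1],1.]); return (o+w*(z-o[2])/w[2])
for n in Z:
    p,d=Z[n]['p'],Z[n]['d'];P=cloud(n,d)
    print(n,'table z',np.median(P[(abs(P[...,2])<.01)&(d>0)][:,2]))
    for nm,zl,zh,xr,yr in(('charger',.075,.095,(.35,.65),(-.45,-.1)),('case',.05,.072,(.4,.7),(.1,.5)),('lid',.018,.03,(.5,.8),(.1,.5)),('mic2',.12,.3,(.3,.7),(-.45,-.1)),('glasses',.03,.05,(.25,.45),(-.4,-.1))):
        m=(d>0)&(P[...,2]>zl)&(P[...,2]<zh)&(P[...,0]>xr[0])&(P[...,0]<xr[1])&(P[...,1]>yr[0])&(P[...,1]<yr[1])
        q=P[m]
        if len(q)<20: print(nm,len(q));continue
        rc=cv2.minAreaRect(q[:,:2].astype(np.float32)*1000)
        print(nm,len(q),np.round(rc[0],1),np.round(rc[1],1),round(rc[2],1),'z',np.median(q[:,2]).round(4),'mean',q.mean(0).round(4))
# white ring on charger top + brass colours
for n in Z:
    p,d=Z[n]['p'],Z[n]['d'];P=cloud(n,d)
    hsv=cv2.cvtColor(p,cv2.COLOR_RGB2HSV)
    box=(slice(180,240),slice(325,430)) if n=='top' else (slice(235,330),slice(290,400))
    m=np.zeros(d.shape,np.uint8); m[box]=((hsv[...,2]>190)&(hsv[...,1]<50))[box]*255
    for c in cv2.findContours(m,cv2.RETR_EXTERNAL,cv2.CHAIN_APPROX_NONE)[0]:
        if len(c)>25:
            e=cv2.fitEllipse(c); print(n,'white',np.round(e[0],1),np.round(e[1],1),inter(n,e[0],.085).round(4))
    m=(hsv[...,0]>10)&(hsv[...,0]<25)&(hsv[...,1]>160)&(hsv[...,2]>170)
    for i in range(1):
        nn,_,st,ce=cv2.connectedComponentsWithStats(m.astype(np.uint8))
        for k in range(1,nn):
            if st[k,4]>5: print(n,'brass',ce[k].round(1),st[k,4],inter(n,ce[k],.045).round(4),inter(n,ce[k],.08).round(4))
for nm,(y0,y1,x0,x1) in {'c':(180,250,105,215),'g':(170,250,320,430)}.items():
    im=cv2.cvtColor(Z['top']['p'][y0:y1,x0:x1],cv2.COLOR_RGB2BGR); cv2.imwrite(f'pics/{nm}.png',im)
a=cv2.resize(cv2.imread('pics/c.png'),None,fx=5,fy=4.2,interpolation=2); a=cv2.resize(cv2.imread('pics/c.png'),(550,350));b=cv2.resize(cv2.imread('pics/g.png')[10:60],(550,250))
cv2.imwrite('pics/crop1.png',np.vstack([a,b]))
E
```

```text
top table z 0.0003848800004860498
charger 3249 [ 490.4 -271. ] [106.1 216.6] 4.5 z 0.0853 mean [ 0.4877 -0.2607  0.0852]
case 4607 [486.2 264.9] [152.8 242.4] 1.8 z 0.0601 mean [0.4862 0.2703 0.0598]
lid 2411 [608.3 269.1] [221.6 241.8] 2.0 z 0.0201 mean [0.64   0.2694 0.0209]
mic2 469 [ 491.8 -322.8] [46.3 47.2] 80.5 z 0.1964 mean [ 0.4909 -0.3189  0.1872]
glasses 1365 [ 361.5 -267. ] [207.8 169.4] 88.0 z 0.0387 mean [ 0.3175 -0.254   0.0386]
side table z -2.1566211243601346e-05
charger 3097 [ 488.9 -271.6] [109.5 217.2] 4.5 z 0.0848 mean [ 0.481  -0.2794  0.0843]
case 2093 [486.1 264.1] [156.8 248.5] 1.8 z 0.0594 mean [0.4825 0.2585 0.0588]
lid 567 [607.3 268. ] [223.4 246.5] 2.2 z 0.0202 mean [0.644  0.2464 0.0212]
mic2 849 [ 490.3 -331.5] [46.4 48. ] 59.1 z 0.1752 mean [ 0.4824 -0.3345  0.1725]
glasses 1975 [ 357.1 -282.9] [168.4 214.3] 4.6 z 0.0387 mean [ 0.34   -0.27    0.0385]
top white [420.  215.6] [ 3.4 21.9] [ 0.4723 -0.3753  0.085 ]
top white [354.8 210.8] [17.9 18.4] [ 0.4866 -0.2168  0.085 ]
top white [398.6 207. ] [14.7 17. ] [ 0.4942 -0.324   0.085 ]
top white [335.6 212.6] [ 3.9 54.8] [ 0.4828 -0.17    0.085 ]
top brass [172.  218.5] 10 [0.4789 0.2347 0.045 ] [0.4753 0.2282 0.08  ]
side white [388.5 295. ] [ 2.1 22.1] [ 0.5173 -0.3713  0.085 ]
side white [365.2 287.9] [13.4 20.2] [ 0.4957 -0.3258  0.085 ]
side white [326.4 263.6] [12.3 18.4] [ 0.487  -0.2164  0.085 ]
side brass [216.5 197. ] 6 [0.4798 0.2389 0.045 ] [0.4523 0.1912 0.08  ]
```

View pics/crop1.png

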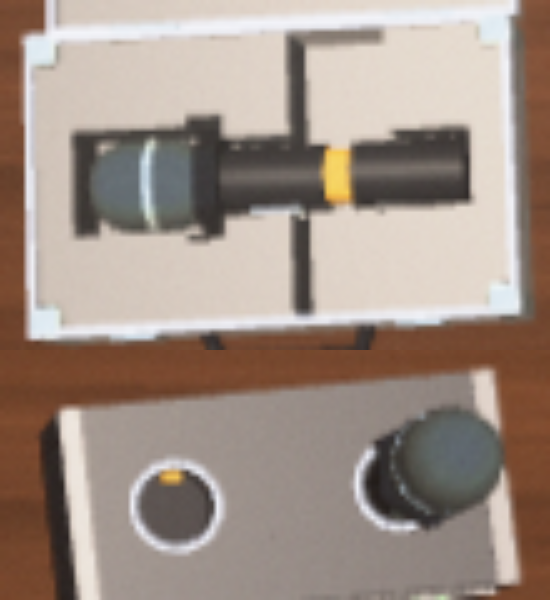

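The crops show the mic lying along +y with its brass ring at crop (338,175), and the well ring at (177,505) with the contact on its +x side. The estimates are: case (0.486, 0.265) at yaw 1.8°, free well (0.4863, −0.2165), and charger yaw 4.5°. Next I'll check which regrasp and dock poses the arm can reach.

```bash
cat >> h.py <<'E'
from scipy.spatial.transform import Rotation as Ro
rad=np.deg2rad
WELL=np.array([.4863,-.2165]); CY=rad(4.5)
cx=np.array([np.cos(CY),np.sin(CY),0]); cy=np.array([-np.sin(CY),np.cos(CY),0])
CASE=np.array([.4862,.2647]); KY=rad(1.8)
kx=np.array([np.cos(KY),np.sin(KY),0]); ky=np.array([-np.sin(KY),np.cos(KY),0])
def quat(y,z): return Ro.from_matrix(np.stack([np.cross(y,z),y,z],1)).as_quat()
def tool(foot,a,mx,alpha,sg=1,g=.158):
    """tool pose for mic with foot point, axis a, mic-x mx; head grasp at angle alpha"""
    a=a/np.linalg.norm(a); mx=mx-a*(mx@a); mx/=np.linalg.norm(mx); my=np.cross(a,mx)
    z=np.sin(alpha)*mx-np.cos(alpha)*a
    return foot+g*a-.006*z, quat(sg*my,z)
def lying(psi,mid):
    a=np.array([np.cos(psi)*np.cos(rad(3)),np.sin(psi)*np.cos(rad(3)),np.sin(rad(3))])
    return np.r_[mid,.017]-.095*np.r_[a[:2],0], a, np.array([0,0,-1.])
E
python3 - <<'E'
from h import *
lo=np.array([-2.53,-.77,.04,-1,.28,-3.11]);hi=-np.array([-2.53,-2.02,-2.7,-4.14,-2.66,-3.11])
def ok(p,q):
    try: j=r.solve_ik(p,q)
    except Exception: return None
    return None if j is None else np.round(j,2)
up=np.array([0,0,1.])
for al in(45,60):
  for sg in(1,-1):
    for psi in(0,45,90,135,180,225,270,315):
        f,a,mx=lying(rad(psi),np.array([.45,.02]))
        j=ok(*tool(f,a,mx,rad(al),sg)); j2=ok(*tool(f+[0,0,.12],a,mx,rad(al),sg))
        if j is not None and j2 is not None: print('pick',al,sg,psi,j)
    for psd in(-90,-45,-20,0,20,45,90,180):
        h=np.array([np.cos(rad(psd)),np.sin(rad(psd)),0])
        js=[]
        for th,z in((25,.2),(25,.08),(0,.08),(0,.015)):
            rot=Ro.from_rotvec(cy*rad(th)).as_matrix()
            js.append(ok(*tool(np.r_[WELL,z],rot@up,rot@h,rad(al),sg)))
        if all(j is not None for j in js): print('dock',al,sg,psd,js[1],js[3])
for s in(1,-1): print('case',ok(np.r_[CASE+(-.029)*ky[:2],.047],quat(s*kx,-up)))
E
```

```text
pick 45 1 0 [-0.08  0.99  1.2  -0.05  1.69 -1.64]
pick 45 1 45 [ 0.2   0.93  1.36 -0.38  1.51 -2.01]
pick 45 1 90 [ 0.41  0.77  1.78 -0.77  1.08 -2.18]
pick 45 1 225 [-0.8   0.65  2.38  1.43  0.74 -1.4 ]
pick 45 1 270 [-0.64  0.75  1.84  0.63  1.13 -1.09]
pick 45 1 315 [-0.37  0.91  1.4   0.27  1.53 -1.27]
dock 45 1 0 [-0.58  0.33  1.67  0.22  0.84 -2.29] [-0.88  0.29  2.18  1.42  0.58  2.62]
dock 45 1 20 [-0.68  0.41  1.56  0.41  1.1  -2.73] [-0.97  0.37  2.04  1.11  0.87  2.58]
dock 45 1 45 [-0.73  0.56  1.35  0.47  1.47 -3.08] [-0.97  0.49  1.81  0.85  1.19  2.48]
dock 45 1 90 [-0.67  0.9   0.87  0.42  2.12  2.73] [-0.84  0.71  1.36  0.5   1.69  2.2 ]
pick 45 -1 0 [-0.08  0.99  1.2  -0.05  1.69  1.51]
pick 45 -1 45 [ 0.2   0.93  1.36 -0.38  1.51  1.14]
pick 45 -1 90 [ 0.41  0.77  1.78 -0.77  1.08  0.96]
pick 45 -1 225 [-0.8   0.65  2.38  1.43  0.74  1.74]
pick 45 -1 270 [-0.64  0.75  1.84  0.63  1.13  2.05]
pick 45 -1 315 [-0.37  0.91  1.4   0.27  1.53  1.88]
dock 45 -1 0 [-0.58  0.33  1.67  0.22  0.84  0.86] [-0.88  0.29  2.18  1.42  0.58 -0.52]
dock 45 -1 20 [-0.68  0.41  1.56  
[... 1138 characters left out ...]
0.75]
pick 60 -1 225 [-0.6   0.52  2.31  1.16  0.51  2.25]
pick 60 -1 270 [-0.53  0.64  1.9   0.52  0.92  2.22]
pick 60 -1 315 [-0.33  0.78  1.56  0.21  1.24  1.91]
dock 60 -1 -20 [-0.47  0.25  1.94 -0.15  0.29  1.48] [-0.76  0.38  2.43  2.61  0.75 -1.37]
dock 60 -1 0 [-0.67  0.27  1.88  0.67  0.58  0.4 ] [-1.    0.41  2.33  1.88  0.87 -1.12]
dock 60 -1 20 [-0.79  0.37  1.73  0.75  0.97  0.08] [-1.09  0.48  2.14  1.4   1.06 -0.96]
dock 60 -1 45 [-0.83  0.57  1.47  0.71  1.43 -0.12] [-1.07  0.6   1.84  1.02  1.34 -0.88]
dock 60 -1 90 [-0.74  0.96  0.89  0.62  2.18 -0.37] [-0.88  0.84  1.29  0.61  1.88 -0.97]
case [ 0.31  0.62  1.72 -0.    0.8   0.28]
case [ 0.31  0.62  1.72 -0.    0.8  -2.86]
```

```bash
python3 - <<'E'
from h import *
dn=np.array([0,0,-1.]); q=quat(kx,dn)
p=np.r_[CASE-.029*ky[:2],.047]
r.reach(p+[0,0,.10],q)
print('hit',r.move_straight(p,q,speed=.1,max_force=8))
s0=r.read_state(); print(s0['time_s'],s0['eef_pos'].round(4) if hasattr(s0['eef_pos'],'round') else s0['eef_pos'])
command_gripper(.02,80); s=r.read_state(); print('w',s['grip_width'],np.round(s['contact_force'],1))
if s['grip_width']>.024:
    r.move_straight(p+[0,0,.13],speed=.12)
    s=r.read_state(); print(s['time_s'],s['grip_width'],np.round(s['contact_force'],1),np.round(s['torque'],2))
    snap('side','side1.png')
E
```

```text
hit False
2.9333 [0.4875 0.2359 0.0476]
w 0.031152960295529157 [-0.5 -0.5  4.6]
4.725 0.030924791558644527 [ 0.8  0.3 -1.4] [-0.08 -0.02  0.01]
```

View pics/side1.png

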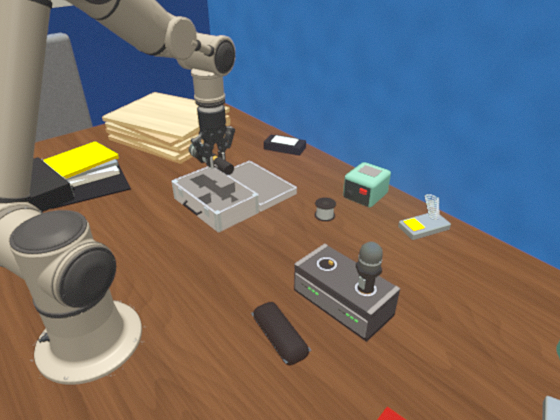

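The mic is out of the case: it hangs in the gripper at (215,160), and the trough below is empty. Next I'll lay it on the clear table.

```bash
python3 - <<'E'
from h import *
dn=np.array([0,0,-1.]); T=Ro.from_rotvec(kx*rad(3))
q=(T*Ro.from_quat(quat(kx,dn))).as_quat()
mid=np.array([.45,-.03]); p=np.r_[mid-.029*ky[:2],.0305]
r.move_straight(np.r_[p[:2],.16],q,speed=.3)
pc,d=snap('side'); P=cloud('side',d)
m=(d>0)&(P[...,2]>.09)&(P[...,2]<.2)&(abs(P[...,0]-p[0])<.035)&(abs(P[...,1]-mid[1])<.12); Q=P[m]
for y in np.arange(-.14,.08,.02):
    k=Q[abs(Q[:,1]-y)<.01]
    if len(k)>5: print('y',y.round(2),'zmin/max',np.percentile(k[:,2],[5,95]).round(3),len(k))
r.move_straight(np.r_[p[:2],.05],q,speed=.15,max_force=6)
print('hit',r.move_straight(p-[0,0,.003],q,speed=.03,max_force=4))
s=r.read_state(); print(s['time_s'],np.round(s['eef_pos'],4),np.round(s['contact_force'],1),np.round(s['torque'],2),s['grip_width'])
E
```

```text
y -0.12 zmin/max [0.135 0.163] 164
y -0.1 zmin/max [0.144 0.164] 97
y -0.08 zmin/max [0.147 0.196] 186
y -0.06 zmin/max [0.145 0.192] 256
y -0.04 zmin/max [0.145 0.19 ] 19
y -0.02 zmin/max [0.144 0.168] 10
y 0.0 zmin/max [0.132 0.164] 65
y 0.02 zmin/max [0.147 0.177] 74
y 0.04 zmin/max [0.15  0.178] 102
y 0.06 zmin/max [0.149 0.174] 16
hit True
7.4583 [ 0.4509 -0.0591  0.0314] [-0.3 -0.1  5.2] [0.04 0.02 0.02] 0.030955902022670085
```

```bash
python3 - <<'E'
from h import *
command_gripper(.07)
s=r.read_state(); p=np.array(s['eef_pos'])
r.move_straight(p+[0,0,.16],speed=.3)
command_gripper(.085)
# retreat to +y side so the top camera sees the mic
r.move_straight(p+[0,.2,.2],speed=.4)
print(r.read_state()['time_s'])
pt,d=snap('top','top2.png'); P=cloud('top',d)
m=(d>0)&(P[...,2]>.008)&(P[...,2]<.07)&(abs(P[...,0]-.45)<.08)&(P[...,1]>-.15)&(P[...,1]<.10)
Q=P[m]; 
rc=cv2.minAreaRect(Q[:,:2].astype(np.float32)*1000);print(len(Q),np.round(rc[0],1),np.round(rc[1],1),rc[2])
for y in np.arange(-.14,.1,.015):
    k=Q[abs(Q[:,1]-y)<.0075]
    if len(k)>3: print(y.round(3),len(k),'x',np.percentile(k[:,0],[2,98]).round(4),'mid',np.percentile(k[:,0],[2,98]).mean().round(4),'zmax',np.percentile(k[:,2],97).round(4))
print('y ext',np.percentile(Q[:,1],[.5,99.5]).round(4))
im=cv2.cvtColor(pt,cv2.COLOR_RGB2BGR)[150:270,200:380]; cv2.imwrite('pics/top2c.png',cv2.resize(im,(720,480)))
E
```

```text
9.5583
1127 [450.8 -26.7] [238.9 150.1] 86.76993560791016
-0.14 4 x [0.3715 0.5191] mid 0.4453 zmax 0.0095
-0.125 38 x [0.4357 0.4665] mid 0.4511 zmax 0.0366
-0.11 84 x [0.4337 0.467 ] mid 0.4503 zmax 0.0368
-0.095 82 x [0.4336 0.4668] mid 0.4502 zmax 0.0403
-0.08 76 x [0.434  0.4642] mid 0.4491 zmax 0.0395
-0.065 68 x [0.4339 0.4643] mid 0.4491 zmax 0.0398
-0.05 71 x [0.4342 0.4647] mid 0.4494 zmax 0.0422
-0.035 84 x [0.4317 0.4649] mid 0.4483 zmax 0.0425
-0.02 85 x [0.4319 0.4837] mid 0.4578 zmax 0.0433
-0.005 94 x [0.4244 0.4705] mid 0.4474 zmax 0.0489
0.01 112 x [0.4226 0.4721] mid 0.4474 zmax 0.053
0.025 114 x [0.4253 0.4708] mid 0.448 zmax 0.0526
0.04 108 x [0.4253 0.4679] mid 0.4466 zmax 0.0537
0.055 92 x [0.4272 0.4661] mid 0.4467 zmax 0.051
0.07 10 x [0.4231 0.5106] mid 0.4669 zmax 0.041
y ext [-0.1237  0.0671]
```

View pics/top2c.png

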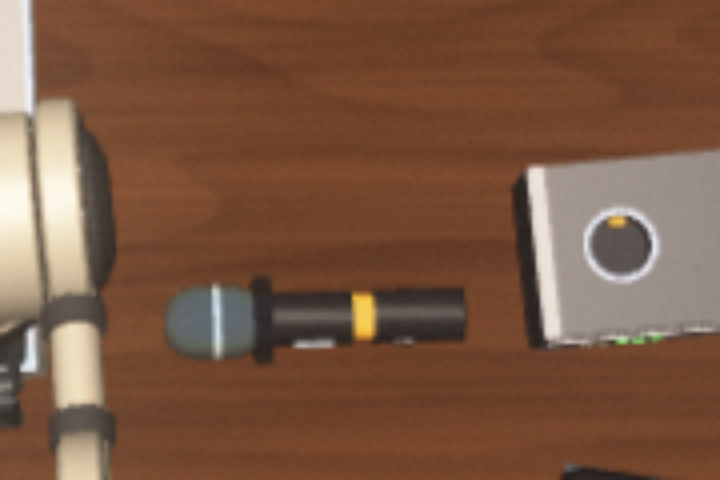

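The mic lies settled on the table: head at crop (210,322), foot at (466,315), with the ring facing up. That gives psi ≈ 91.4° and midpoint (0.4485, −0.0285). Next I'll regrasp it by the head.

```bash
cat >> h.py <<'E'
AL=rad(45)
def dock(xc,depth,th,yo=0,psd=20,dal=0,off=np.zeros(3)):
    """tool pose with foot's +x corner xc (m, charger x from well axis) at depth below mouth, lean th deg; dal: extra in-hand angle"""
    t=rad(th); up=np.array([0,0,1.]); h=np.array([np.cos(rad(psd)),np.sin(rad(psd)),0])
    rot=Ro.from_rotvec(cy*t).as_matrix()
    c=np.r_[WELL,.085-depth]+xc*cx+yo*cy+off
    return tool(c-.017*(np.cos(t)*cx-np.sin(t)*up),rot@up,rot@h,AL+dal,-1)
E
python3 - <<'E'
from h import *
f,a,mx=lying(rad(91.4),np.array([.4485,-.0285]))
p,q=tool(f,a,mx,AL,-1); z=Ro.from_quat(q).as_matrix()[:,2]
r.reach(p-.11*z,q)
print('hit',r.move_straight(p,q,speed=.12,max_force=6))
command_gripper(.035,100); s=r.read_state(); print(s['time_s'],'w',s['grip_width'],np.round(s['eef_pos']-p,4),np.round(s['contact_force'],1))
if s['grip_width']>.04:
    r.move_straight(p+[0,0,.2],speed=.25)
    P,Q=dock(.009,-.10,25); r.reach(P,Q)
    P,Q=dock(.009,-.03,25); r.move_straight(P,Q,speed=.2)
    s=r.read_state(); print(s['time_s'],s['grip_width'],np.round(s['eef_pos']-P,4),np.round(s['contact_force'],1),np.round(s['joint_positions'],2))
    a,d=snap('side','side3.png'); np.savez('side3.npz',p=a,d=d); b,d=snap('top','top3.png'); np.savez('top3.npz',p=b,d=d)
    A=cv2.cvtColor(a,4)[130:330,250:450]; B=cv2.cvtColor(b,4)[120:270,290:440]
    cv2.imwrite('pics/pre3.png',np.hstack([cv2.resize(A,(400,400)),cv2.resize(B,(400,400))]))
E
```

```text
hit False
11.9083 w 0.04474252338784175 [0.0003 0.0002 0.0005] [-0.3  2.1  5.3]
14.4917 0.04458738452469766 [0.0006 0.0014 0.0001] [-0.5  0.9 -1.7] [-0.68  0.36  1.51  0.39  1.19  0.45]
```

View pics/pre3.png

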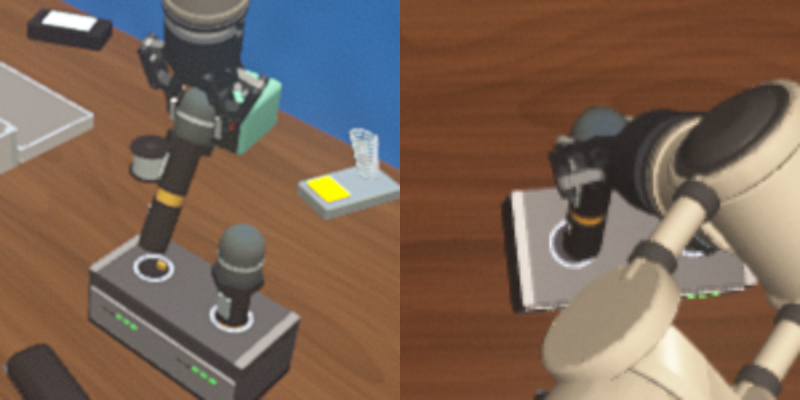

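The mic is gripped by its head and hovering leaned over the free well. In the side crop its foot is at (155,248), above the ring at (153,267); mic2 at (240,245) is clear. I'll fit a cylinder to measure the real axis in the hand.

```bash
cat >> h.py <<'E'
from scipy.optimize import least_squares
def micfit(n,d,foot,a):
    P=cloud(n,d); Q=P[d>0]; w=Q-foot; s=w@a; rr=np.linalg.norm(w-np.outer(s,a),axis=1)
    k=(rr<.026)&(s>.004)&(s<.118)&((s<.055)|(s>.074)); Q=Q[k]; s=s[k]
    e1=np.cross(cy,a); e1/=np.linalg.norm(e1); e2=np.cross(a,e1)
    def res(v):
        o=foot+v[0]*e1+v[1]*e2; b=a+v[2]*e1+v[3]*e2; b/=np.linalg.norm(b); w=Q-o
        return np.linalg.norm(w-np.outer(w@b,b),axis=1)-.017
    f=least_squares(res,np.zeros(4),loss='soft_l1',f_scale=.001); v=f.x
    P=P[d>0]; w=P-foot; ss=w@a; rr=np.linalg.norm(w-np.outer(ss,a),axis=1); lo=ss[(rr<.0175)&(ss>-.012)&(ss<.02)]
    print(n,len(Q),'foot off e1(+x-ish),e2(y) mm',(v[:2]*1e3).round(2),'axis tilt deg',np.rad2deg(v[2:]).round(2),'rms mm',(np.sqrt(np.mean(res(v)**2))*1e3).round(2),'foot end mm',np.percentile(lo,2).round(4)*1e3 if len(lo) else None, e1.round(2),e2.round(2))
    return v
def micnow():
    "nominal foot,axis from current TCP"
    s=r.read_state(); R=Ro.from_quat(s['eef_rot']).as_matrix(); p=np.array(s['eef_pos'])+.006*R[:,2]
    # tool z = sinAL mx - cosAL a ; my=-tool y ; mx = my x a
    z=R[:,2]; y=-R[:,1]; x=np.cross(y,z); a=-np.cos(AL)*z+np.sin(AL)*x*1
    a2=-np.cos(AL)*z-np.sin(AL)*x
    a=a if a[2]>a2[2] else a2
    return p-.158*a,a
E
python3 - <<'E'
from h import *
f,a=micnow(); print('nominal foot',f.round(4),'axis',a.round(3),'corner rel well', ((f+.017*(np.cross(cy,a)))-np.r_[WELL,.085]).round(4))
for n in('side','top'): micfit(n,np.load(n+'3.npz')['d'],f,a)
E
```

```text
nominal foot [ 0.4812 -0.217   0.1237] axis [0.419 0.035 0.907] corner rel well [0.0102 0.0007 0.0315]
side 655 foot off e1(+x-ish),e2(y) mm [-0.17  0.1 ] axis tilt deg [-0.46  0.38] rms mm 1.61 foot end mm -4.7 [ 0.9   0.07 -0.42] [-0.08  1.   -0.  ]
top 283 foot off e1(+x-ish),e2(y) mm [ 0.37 -0.56] axis tilt deg [-0.56  0.64] rms mm 1.36 foot end mm -2.5 [ 0.9   0.07 -0.42] [-0.08  1.   -0.  ]
```

The fit agrees with the nominal pose to about 0.5 mm and 0.5°. Next comes the edge-first entry, with force limits.

```bash
cat >> h.py <<'E'
def rep(tag,tgt=None):
    s=r.read_state(); f,a=micnow(); w=f-np.r_[WELL,.085]; e=np.cross(cy,a); c=w+.017*e/np.linalg.norm(e)
    print(tag,'t',round(s['time_s'],2),'F',(np.array(s['contact_force'])@np.stack([cx,cy,[0,0,1]],1)).round(1),'M',np.round(s['torque'],2),'corner x,y,depth mm',(np.array([c@cx,w@cy,-c[2]])*1e3).round(2),'lean',np.rad2deg(np.arcsin(a@cx)).round(1),np.rad2deg(np.arcsin(a@cy)).round(1))
E
python3 - <<'E'
from h import *
rep('start')
for xc,dep,th,mf,sp in((.009,-.004,25,6,.08),(.009,.007,25,5,.02),(.0135,.007,25,9,.01)):
    P,Q=dock(xc,dep,th); h=r.move_straight(P,Q,speed=sp,max_force=mf); rep(f'{xc} {dep} hit {h}')
    if h: break
a,d=snap('side'); A=cv2.cvtColor(a,4)[180:330,270:420]; cv2.imwrite('pics/in4.png',cv2.resize(A,(600,600),interpolation=cv2.INTER_CUBIC))
f,ax=micnow(); micfit('side',d,f,ax)
E
```

```text
start t 14.59 F [ 0.1  0.2 -1.9] M [-0.2   0.21  0.01] corner x,y,depth mm [ 10.26  -0.06 -31.53] lean 24.9 0.1
0.009 -0.004 hit False t 15.07 F [-0.9  0.3 -1.9] M [-0.14  0.18  0.01] corner x,y,depth mm [ 9.07 -0.08 -4.14] lean 25.0 -0.0
0.009 0.007 hit True t 15.58 F [1.5 0.8 2.4] M [ 0.26 -0.06 -0.04] corner x,y,depth mm [9.44 0.85 6.3 ] lean 25.0 -0.1
side 637 foot off e1(+x-ish),e2(y) mm [-0.62 -1.77] axis tilt deg [-0.38  0.71] rms mm 1.59 foot end mm -10.9 [ 0.9   0.07 -0.42] [-0.08  1.    0.  ]
```

View pics/in4.png

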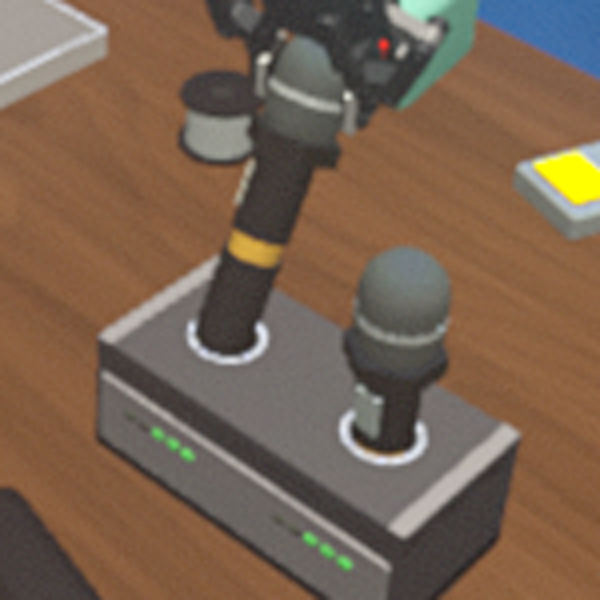

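The foot's edge is inside the mouth; the handle meets the ring at (228,345). The contact force points along +axis, so the flat of the foot has met the rim at ±y and not the shoe. I'll back off 1 mm and press in +x against the contact.

```bash
python3 - <<'E'
from h import *
for xc,dep,th,mf,sp in((.009,.005,25,None,.02),(.0115,.005,25,8,.01),(.0135,.0055,25,8,.01),(.0145,.0065,23,8,.01)):
    P,Q=dock(xc,dep,th); h=r.move_straight(P,Q,speed=sp,max_force=mf); rep(f'{xc} {dep} {th} hit {h}')
    if h: break
E
```

```text
0.009 0.005 25 hit False t 15.88 F [ 1.4  0.2 -0.4] M [ 0.06  0.04 -0.06] corner x,y,depth mm [8.92 0.01 5.09] lean 25.0 -0.0
0.0115 0.005 25 hit False t 16.28 F [-0.5  0.8 -1.6] M [-0.03  0.32 -0.03] corner x,y,depth mm [11.16  0.14  5.37] lean 25.1 -0.0
0.0135 0.0055 25 hit False t 16.64 F [-0.9  0.7 -1.3] M [0.14 0.5  0.03] corner x,y,depth mm [13.34  0.14  5.6 ] lean 25.0 -0.0
0.0145 0.0065 23 hit False t 17.24 F [-1.8  2.1 -0. ] M [0.51 0.73 0.02] corner x,y,depth mm [14.32  0.21  6.43] lean 23.0 -0.0
```

```bash
python3 - <<'E'
from h import *
for xc,dep,th in((.0144,.0065,20),(.0151,.0065,15),(.0158,.0065,10)):
    P,Q=dock(xc,dep,th,yo=.0007); h=r.move_straight(P,Q,speed=.02,max_force=12); rep(f'{xc} {dep} {th} hit {h}')
    if h: break
E
```

```text
0.0144 0.0065 20 hit False t 17.82 F [-1.   1.4 -1.7] M [ 0.25  0.52 -0.01] corner x,y,depth mm [14.36  0.42  6.47] lean 20.0 0.0
0.0151 0.0065 15 hit False t 18.66 F [-0.2  1.7 -1.4] M [0.19 0.36 0.05] corner x,y,depth mm [15.09  0.64  6.54] lean 15.0 0.0
0.0158 0.0065 10 hit False t 19.48 F [-0.1  1.  -3.5] M [0.   0.58 0.08] corner x,y,depth mm [15.71  0.7   6.62] lean 10.0 -0.0
```

```bash
python3 - <<'E'
from h import *
for xc,dep,th in((.0164,.0065,5),(.0168,.0065,2),(.017,.0065,0)):
    P,Q=dock(xc,dep,th,yo=.001); h=r.move_straight(P,Q,speed=.02,max_force=12); rep(f'{xc} {dep} {th} hit {h}')
    if h: break
a,d=snap('side'); A=cv2.cvtColor(a,4)[180:330,270:420]; cv2.imwrite('pics/in5.png',cv2.resize(A,(600,600),interpolation=cv2.INTER_CUBIC))
f,ax=micnow(); micfit('side',d,f,ax)
E
```

```text
0.0164 0.0065 5 hit False t 20.32 F [-1.2  1.  -2.2] M [-0.08  0.74  0.03] corner x,y,depth mm [16.36  0.86  6.57] lean 5.0 0.0
0.0168 0.0065 2 hit False t 20.88 F [-0.8  0.7 -2.2] M [0.01 0.82 0.11] corner x,y,depth mm [16.73  0.96  6.51] lean 2.0 0.0
0.017 0.0065 0 hit False t 21.3 F [-0.2  0.2 -3.3] M [-0.07  0.88  0.12] corner x,y,depth mm [16.87  0.97  6.59] lean 0.0 -0.0
side 577 foot off e1(+x-ish),e2(y) mm [-1.68 -1.63] axis tilt deg [-0.13  0.65] rms mm 2.46 foot end mm 4.3 [ 1.    0.08 -0.  ] [-0.08  1.    0.  ]
```

View pics/in5.png

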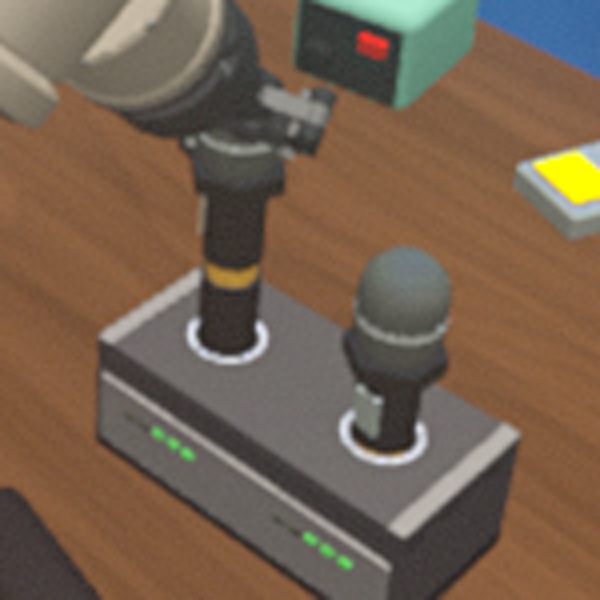

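It stands upright with its foot inside the ring at (228,340), and the lateral forces are near zero. Next I'll ease it down.

```bash
python3 - <<'E'
from h import *
for dep in(.015,.03,.045,.06):
    P,Q=dock(.017,dep,0,yo=.001); h=r.move_straight(P,Q,speed=.025,max_force=9); rep(f'{dep} hit {h}')
    if h: break
E
```

```text
0.015 hit False t 21.84 F [ 0.   0.8 -3.6] M [-0.09  0.85  0.05] corner x,y,depth mm [16.78  1.08 15.4 ] lean 0.0 -0.0
0.03 hit False t 22.59 F [-0.6  0.6 -3.4] M [-0.13  0.85  0.05] corner x,y,depth mm [16.79  1.08 30.3 ] lean 0.0 -0.0
0.045 hit False t 23.34 F [-0.9  0.3 -3.1] M [-0.15  0.86  0.04] corner x,y,depth mm [16.84  1.   45.23] lean 0.0 -0.0
0.06 hit False t 24.09 F [-0.3  0.1 -2.9] M [-0.22  0.85  0.08] corner x,y,depth mm [16.87  0.98 60.2 ] lean 0.0 -0.0
```

```bash
python3 - <<'E'
from h import *
P,Q=dock(.017,.075,0,yo=.001); h=r.move_straight(P,Q,speed=.012,max_force=7); rep(f'bottom hit {h}')
a,d=snap('side'); A=cv2.cvtColor(a,4)[180:330,270:420]; cv2.imwrite('pics/in6.png',cv2.resize(A,(600,600),interpolation=cv2.INTER_CUBIC))
E
```

```text
bottom hit True t 24.82 F [-0.6 -0.3  5.4] M [ 0.01  0.06 -0.01] corner x,y,depth mm [17.49  0.91 67.43] lean -0.1 -0.0
```

View pics/in6.png

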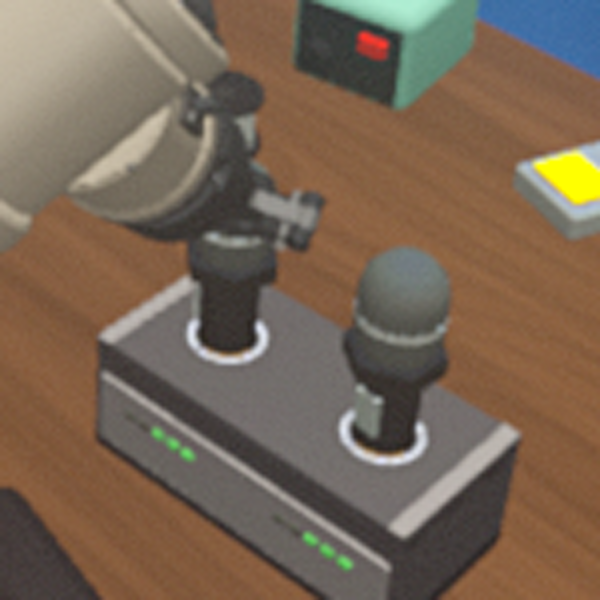

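It stopped at nominal 67.4 mm. That fits the foot being about 2 mm lower in the hand than assumed, and its collar now looks level with mic2's. I'll open, back off along the tool axis, and compare heights with mic2.

```bash
python3 - <<'E'
from h import *
command_gripper(.07); rep('open')
s=r.read_state(); p=np.array(s['eef_pos']); z=Ro.from_quat(s['eef_rot']).as_matrix()[:,2]
r.move_straight(p-.09*z,speed=.12)
r.movej([.6,.1,1.5,0,1.3,0])
print(r.read_state()['time_s'])
for n in('top','side'):
    a,d=snap(n,n+'7.png'); P=cloud(n,d); Q=P[d>0]
    for nm,c in(('mic',WELL),('mic2',WELL-.11*cy[:2])):
        k=Q[(np.linalg.norm(Q[:,:2]-c,axis=1)<.032)&(Q[:,2]>.1)]
        b=k[(k[:,2]>.163)&(k[:,2]<.182)]
        f=least_squares(lambda v:np.linalg.norm(b[:,:2]-v,axis=1)-.0235,c,loss='soft_l1',f_scale=.001).x if len(b)>10 else None
        print(n,nm,len(k),'top z',np.percentile(k[:,2],[97,99.5]).round(4),'head centre - well (mm)',None if f is None else ((f-c)*1e3).round(1))
a=cv2.imread('pics/side7.png'); t=cv2.imread('pics/top7.png')
cv2.imwrite('pics/end7.png',np.hstack([cv2.resize(a[150:340,230:420],(400,400)),cv2.resize(t[120:310,250:440],(400,400))]))
E
```

```text
open t 25.24 F [ 0.1  0.2 -1.1] M [-0.08  0.35  0.02] corner x,y,depth mm [16.44  1.66 68.5 ] lean 0.1 -0.1
28.3
top mic 439 top z [0.2073 0.2089] head centre - well (mm) [-1.6  0.7]
top mic2 480 top z [0.207  0.2098] head centre - well (mm) [-0.3  0.3]
side mic 837 top z [0.2046 0.2059] head centre - well (mm) [-2.5  0.5]
side mic2 961 top z [0.2045 0.2062] head centre - well (mm) [-0.8 -0.1]
```

View pics/end7.png

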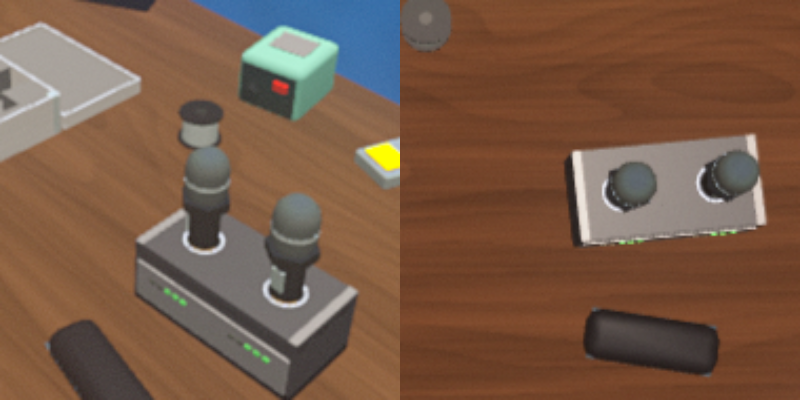

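Both microphones stand at equal height (207/207 mm from the top camera, 205/205 mm from the side), upright in their wells. The reel and glasses case are undisturbed and the arm is clear, so I'm handing in.

```bash
python3 - <<'E'
from h import *
p=np.load('top0.npz')['p'].astype(int); q=cv2.cvtColor(cv2.imread('pics/top7.png'),4).astype(int)
for nm,b in(('reel',(slice(115,147),slice(246,280))),('glasses',(slice(262,302),slice(332,408))),('mic2',(slice(186,220),slice(385,425)))): print(nm,'mean abs pixel change',abs(p[b]-q[b]).mean().round(2))
r.finish_job()
E
```

```text
reel mean abs pixel change 1.59
glasses mean abs pixel change 1.66
mic2 mean abs pixel change 1.55
the job is handed in; nothing more can be done
```

The microphone is standing in the free well of the charger, released, and the job was handed in at about 28 s of the allowed 72 s. I lifted it out by the finger space, laid it on the clear table and retook it by the head. I then tipped its foot in edge first at 25° against the contact, straightened it and eased it down under force limits.

**Seating:** the descent stopped at 67.4 mm by my model, against 70 mm for the well. I put the difference down to the foot sitting about 2 mm lower in the hand than assumed. Both cameras show its head at the same height as the docked microphone's, 207 mm from the top and 205 mm from the side, so it is on the bottom.

**Contact:** the snap into the brass ring was not seen directly. I infer it from that depth, and from the head sitting about 1 to 2 mm toward −x, away from the contact.

**First entry:** on the first try the foot met the well's rim at about 4 N. I backed off 1 mm and went on without further hits.

**Other things:** before-and-after pictures show no visible change in the docked microphone, glasses case or solder reel. The robot was clear of everything at hand-in.

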